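# Feel the gap of a brake caliper with a taper gauge

### The job

Take the blue-handled taper gauge out of its rack and slide its blade straight down, midway along their width, between the two upright plates of the floating brake caliper, gently, until it drags snugly against both plates: stop when pushing it down takes about 8 N, well before it jams. Finish while still holding the gauge by its handle, upright and still at that depth, and leave the yellow gauge and the other things on the desk alone.

Things in the scene. Friction and masses are not known exactly. Their poses are not given: they have to be found in the camera images.
- gauge: Taper gauge, BLUE handle, 90 g, upright in the rack. Origin: middle of the blade's tip (lower end); z up to the handle, x along blade width, y thickness; same after a half turn about z. Steel blade 65 mm long, 20 wide, thickness rising from 3 mm at the tip to 11 at 60 mm up. Handle 32 (x) by 18 mm (y), 65 to 127 mm above the tip: grip across the 18. In the rack the tip is 10 mm above the desk.
- spare_gauge: Bystander: a gauge of the same shape and size with a YELLOW handle, in the rack's other slot; same frame as the blue one. Which gauge is in which slot varies.
- rack: Black gauge rack fixed to the desk, 170 (x) by 52 (y) by 75 mm high. Origin: middle of its underside. Two slots about 23 by 13.5 mm at x = -45 and +45 mm, long side along x; each gauge hangs in one by its handle's underside and is lifted straight up, at least 66 mm, to come clear.
- caliper: Brake caliper, dark base 110 (x) by 170 mm (y) fixed to the desk; origin: middle of its underside. Its head with the two plates floats along the caliper's y, up to 9 mm either way, with 1 N of friction, so it centres itself on the blade. Highest parts: the plates' tops, 100 mm above the desk. The gap opens upward and is 66 mm deep.
- fixed_plate: Steel plate on the gap's -y side, rigid on the floating head: 44 mm (x) wide, 12 thick, 64 high. Origin: on the plane of its gap face, at its top, middle of its width; axes parallel to the caliper's (x along the plate, y across the gap, z up). Gap face vertical, with a lead-in: over the top 6 mm it slopes back by 4 mm.
- sprung_plate: Copper-coloured plate on the gap's +y side, mirror image of the fixed one, origin likewise at the top of its gap face. Springs back it: 4 N per mm pushed away in +y. The gap (origin to origin) starts at 5 to 7.5 mm; its middle is midway between the origins. The blade touches both plates some 20 to 40 mm deep, then drags harder the deeper it goes.
- spray: Bystander: upright can, 52 mm across, 140 mm high; origin at the middle of its underside.
- bearing: Bystander: steel bearing ring lying flat, 52 mm across, 16 mm high; origin at the middle of its underside.
- spanner: Bystander: spanner 160 mm long lying on the desk; origin near its middle, x along it.
Things that resemble listed ones, but are neither listed nor needed, are in the scene too. Leave any pink or turquoise look-alike of the gauge alone.

How it is judged:
On the way, in this order (a step that is already met when the one before it is completed fails the run):
1. the blue gauge is lifted out of the rack in the gripper (height (world z) of gauge above 0.078 m and contact force between the fingers and gauge above 2 N), for 0.1 s.
2. the blade's tip has entered the gap between the plates (z of gauge in the frame of fixed_plate between -0.066 and -0.007 m and y of gauge in the frame of fixed_plate between 0 and 0.012 m and x of gauge in the frame of fixed_plate between -0.015 and 0.015 m), for 0.1 s.
At the end, for the whole second after the job is handed in: The blue gauge is held still and upright (within 7 degrees) in the gripper, its blade flat between the plates (within 10 degrees), within 14 mm of the middle of their width, the tip 18 to 64 mm below the plates' tops, and each plate presses on the blade with 2 to 15 N (contact force between gauge and fixed_plate between 2 and 15 N and contact force between gauge and sprung_plate between 2 and 15 N and z of gauge in the frame of fixed_plate between -0.064 and -0.018 m and y of gauge in the frame of fixed_plate between 0 and 0.01 m and x of gauge in the frame of fixed_plate between -0.014 and 0.014 m and angle between the y axis of gauge and the y axis of fixed_plate, either way round below 0.17 rad and angle between gauge's own z axis and vertical below 0.12 rad and contact force between the fingers and gauge above 3 N and linear speed of gauge below 0.01 m/s); the arm keeps its last pose, push and grip.
It fails at once if a plate is loaded with more than 30 N by the gauge (contact force between gauge and fixed_plate above 30 N or contact force between gauge and sprung_plate above 30 N).
It fails at once if the yellow gauge is lifted or shifted more than 15 mm (distance of spare_gauge from where it was at the start of the episode above 0.015 m).
It fails at once if a bystander on the desk is shifted more than 30 mm (distance of any of spray, bearing, spanner from where it was at the start of the episode above 0.03 m).
It also fails if it takes over 48 s, if anything falls off the work surface, if the arm or the gripper's body presses on something with over 40 N, if the wrist force passes 120 N, or if a joint passes its speed limit or range.

### The arm

A 6-joint arm with a two-finger parallel gripper is mounted at the origin on the work surface. World frame = base frame: x ahead of the robot, y to its left, z up, the work surface at z = 0. Lengths are in m, angles in rad, forces in N, time in s.
With the tool pointing down it reaches from about 0.15 to 0.775 m from the base axis. Payload 6.1 kg.
Tool frame: the origin (TCP) lies at the very end of the fingers, on their centre line; the grasp point (between the pads) lies 19 mm behind it; y points along the fingers, z is the direction in which the jaws open and shut, and the axes are right-handed (so a half turn about y gives the same grasp; the last joint's range is limited). The gripper opens to 85 mm and grips with 20 to 120 N. Pads are 22 mm wide; open, the fingers measure 114 mm over their backs; the gripper's body (76 mm by 85 mm) begins 54 mm behind the grasp point. The pads swing forward as they close: fully open they stand 13 mm farther back than shut.
Start: joints at [-1.343, 0.126, -0.04, 1.405, 0, 1.571], TCP at [0.119, -0.511, 0.197] pointing down, gripper open.
Joint ranges: [-2.72, 2.72], [-0.95, 1.95], [-1.27, 1.35], [-1.78, 2.02], [-1.46, 1.47], [-3.14, 3.14]. Speed limits (rad/s): [2.39, 2.39, 3.01, 3.14, 3.14, 3.14].

### API

Orientations are given as a unit quaternion [x, y, z, w].
In Python, from bench import robot, cams, ticket, finder gives the robot as it stands.
- The arm moves only by the tool apply_moves, never from a script. Its argument "moves" is a list of rows, each an object with "offset": the shift along the tool's x, y, z in cm, a list of three; "angular": the turn, a rotation vector about the tool's x, y, z in rad, a list of three; "grip": the opening in per cent of the stroke, from 0 (shut) to 100 (fully open). A call has 1 to 20 rows; each row shifts and turns the commanded pose from where the row before left it, along the tool's axes as they then stand; what a row does not reach is not made up. A row lasts 1/8 s, in which the tool goes at most 62.5 mm and 10.7 degrees, less where a joint would pass 70% of its speed; a pose out of reach is approached as far as the arm can. A call with a gripper value outside its range is refused whole. The fingers move at their own pace and stop on an object; the grip force is fixed at half the most. Time passes only in rows, so rows that do not move let the fingers close. It gives the time, the measured TCP pose, the force and the opening at its end, in the units of the state.
- robot.get_state(): the state, without advancing time (a new reading comes with each control period).
- cams.camera(name): name is "side" or "top" or "wrist"; returns a dict with "pixels" (480x640x3 uint8, blue, green, red), "range_z" (480x640 float32, m along the optical axis (not along the pixel's ray), 0 where there is no reading), "K" (3x3 intrinsics, pixels), "R" (3x3) and "t" (3): a world point X has camera coordinates R X + t. Camera axes: x right, y down, z forward; pixel columns grow to the right and rows downward; lengths in m; the calibration is good to about 2 mm. A picture is of the moment at which its call begins.
- ticket.sign_off(): hands the job in, once; it reports no verdict.
Trained networks look in a picture, given as the dict that the camera call returned (one of the last four; its "shot" number tells which), for a name from the list of things; names that differ only in an ending like _2 or _b are one class to them, and where a whole thing is asked for, a point or a joint stands for the part that bears it (a point fixed in the world has none). Each returns a list of dicts, best first, with "conf" (0 to 1); they miss things now and then, are a little off and sometimes report something else, mostly with a low value. They report only what shows in the picture. A call takes as long as a camera call. They do not tell look-alikes from the thing itself.
- finder.regions_of(picture, target): "pixels" (480x640 bool, what is visible of it) and "extent" ([centre column, centre row, width, height] in pixels, round what is visible of it).
- finder.landmark_of(picture, target): "xy" ([column, row] in pixels: a listed point, or the origin of a listed thing).
The state is a dict: "time": time; "joints": joint angles; "dq": joint speeds; "joint_efforts": joint torques, N m; "position": TCP position; "tcp_rot": TCP orientation; "contact_force": force on the tool from outside, world axes, zero at the start; "ft_torque": the same for the moment, N m; "finger_gap": finger opening in m.
Only numpy, scipy, OpenCV 4.12 (cv2) and the standard library are available. Lean on these libraries where they do the work, as an engineer would, in place of code of your own. Each camera call takes 0.05 s, during which the arm holds its last target. There are 200 camera calls.

## Working session

There is one attempt and no reset: what is moved stays moved. The work goes in short steps, Python scripts to look and compute and a tool call to move; the robot and the scene stay as the last step left them, time stands still between calls to the robot, and variables do not carry over. Pictures are saved under pics/ and viewed, about 8 in all and at most 12, crops included, and the job is handed in when it is done.

Besides the shell and the picture viewer there is one more tool, called after ">>>" in YAML: its name, and indented under it one key for each argument. apply_moves: Moves the arm, as the interface text tells. Its arguments: {"type":"object","properties":{"moves":{"type":"array","items":{"type":"object","properties":{"offset":{"type":"array","items":{"type":"number"}},"angular":{"type":"array","items":{"type":"number"}},"grip":{"type":"number"}}}}},"required":["moves"]}

```bash
mkdir -p pics; cat > h.py <<'E'
import numpy as np, cv2
from bench import robot, cams, ticket, finder
def world(p,u,v,z=None):
    K,R,t=p["K"],p["R"],np.ravel(p["t"])
    u=np.atleast_1d(u).astype(float);v=np.atleast_1d(v).astype(float)
    d=p["range_z"][v.astype(int),u.astype(int)] if z is None else z
    c=np.stack([(u-K[0,2])/K[0,0],(v-K[1,2])/K[1,1],np.ones_like(u)],-1)*np.reshape(d,(-1,1))
    return (c-t)@R
def on_plane(p,u,v,h):
    a=world(p,u,v,1.0)[0]; o=-p["R"].T@np.ravel(p["t"]); d=a-o
    return o+d*(h-o[2])/d[2]
def proj(p,X):
    c=p["R"]@np.asarray(X)+np.ravel(p["t"]); q=p["K"]@c; return q[:2]/q[2]
E
python3 - <<'E'
from h import *
print(robot.get_state())
P={n:cams.camera(n) for n in("top","side")}
for n,p in P.items():
    cv2.imwrite(f"pics/{n}0.png",p["pixels"])
    print(n,"cam",-p["R"].T@np.ravel(p["t"]))
    for t in "gauge spare_gauge rack caliper fixed_plate sprung_plate spray bearing spanner".split():
        for r in finder.regions_of(p,t)[:3]:
            v,u=np.nonzero(r["pixels"]&(p["range_z"]>0)); W=world(p,u,v)
            print(t,round(r["conf"],2),np.round(r["extent"]),"med",np.median(W,0).round(3),"lo",np.percentile(W,2,0).round(3),"hi",np.percentile(W,98,0).round(3))
        print("  lm",[(round(r["conf"],2),np.round(r["xy"],1).tolist()) for r in finder.landmark_of(p,t)[:2]])
E
```

```text
{'time': 0.0, 'joints': array([-1.34295726e+00,  1.26367817e-01, -4.06107568e-02,  1.40538636e+00,
       -3.28301811e-05,  1.57079052e+00]), 'dq': array([ 0.00014731,  0.00016359, -0.00104622, -0.00013718, -0.00060724,
        0.00083846]), 'joint_efforts': array([ 1.19070392e-03, -4.35923982e+01,  3.52919519e+01,  1.73811859e-02,
        1.30354501e-04, -4.49392800e-06]), 'position': array([ 0.11846922, -0.51098825,  0.19613364]), 'tcp_rot': array([-0.08045575,  0.70307267, -0.70197332,  0.08030661]), 'contact_force': array([ 0.11580885,  0.10523102, -0.61199715]), 'ft_torque': array([-0.01275731,  0.04104436, -0.01670087]), 'finger_gap': 0.08560023158975703}
top cam [0.37996859 0.00288187 1.0447242 ]
gauge 0.63 [364. 289.   9.  18.] med [ 0.45  -0.073  0.126] lo [ 0.435 -0.086  0.   ] hi [ 0.47  -0.061  0.129]
gauge 0.62 [415. 274.   9.  12.] med [ 0.483 -0.177  0.136] lo [ 0.469 -0.189  0.092] hi [ 0.498 -0.17   0.14 ]
gauge 0.51 [460. 286.  28.  16.] med [ 0.462 -0.283  0.115] lo [ 0.448 -0.296  0.011] hi [ 0.477 -0.275  0.129]
  lm [(0.74, [361.7, 293.1]), (0.52, [447.3, 287.5]
[... 2542 characters left out ...]
g_plate 0.69 [295. 209.  15.  27.] med [0.519 0.141 0.093] lo [0.507 0.129 0.039] hi [0.55  0.186 0.102]
sprung_plate 0.15 [335. 320.  84.  49.] med [ 0.529 -0.2    0.069] lo [ 0.445 -0.233  0.002] hi [ 0.607 -0.16   0.077]
  lm [(0.45, [298.0, 199.6])]
spray 0.55 [388. 247.  26.  55.] med [ 0.691 -0.072  0.097] lo [ 0.675 -0.08   0.011] hi [ 0.719 -0.039  0.142]
  lm [(0.85, [383.2, 266.9])]
bearing 0.88 [338. 431.  28.  34.] med [ 0.469 -0.402  0.015] lo [ 0.447 -0.424  0.002] hi [ 0.493 -0.377  0.018]
  lm [(0.92, [338.6, 432.1])]
spanner 0.81 [252. 175.  45.  16.] med [0.464 0.424 0.007] lo [ 0.385  0.405 -0.   ] hi [0.524 0.451 0.011]
  lm [(0.61, [255.7, 177.4]), (0.3, [296.6, 202.5])]
```

```bash
python3 - <<'E'
from h import *
a=cv2.imread("pics/top0.png")[150:330,220:530]; b=cv2.imread("pics/side0.png")[160:460,230:430]
a=cv2.resize(a,None,fx=1.6,fy=1.6,interpolation=2); b=cv2.resize(b,None,fx=1.5,fy=1.5,interpolation=2)
o=np.zeros((450,800,3),np.uint8); o[:a.shape[0],:a.shape[1]]=a; o[:b.shape[0],500:500+b.shape[1]]=b
cv2.imwrite("pics/c0.png",o)
p=cams.camera("top")
v,u=np.mgrid[180:330,220:480]; u=u.ravel();v=v.ravel()
W=world(p,u,v); ok=p["range_z"][v,u]>0
hsv=cv2.cvtColor(p["pixels"],cv2.COLOR_BGR2HSV)[v,u]
def rect(m,n):
    (c,s,an)=cv2.minAreaRect(W[m][:,:2].astype(np.float32)*1000); print(n,m.sum(),np.round(c,1),np.round(s,1),round(an,1),W[m].mean(0).round(4))
for n,c in dict(g=(.483,-.177),s=(.571,-.2)).items():
    near=np.hypot(W[:,0]-c[0],W[:,1]-c[1])<.03
    m=ok&near&(W[:,2]>.128); rect(m,n); print(hsv[m].mean(0))
m=ok&(abs(W[:,0]-.525)<.1)&(abs(W[:,1]+.185)<.06)&(abs(W[:,2]-.075)<.005);rect(m,"rack")
m=ok&(np.hypot(W[:,0]-.525,W[:,1]-.14)<.05)&(W[:,2]>.092);rect(m,"plates")
m=ok&(np.hypot(W[:,0]-.525,W[:,1]-.14)<.13)&(W[:,2]>.008)&(W[:,2]<.05);rect(m,"base")
E
```

```text
g 143 [ 484.5 -181. ] [18.9 31.9] 79.5 [ 0.4842 -0.1805  0.136 ]
[110.81818182 147.31468531 105.92307692]
s 135 [ 571.9 -199.9] [18.6 31. ] 79.3 [ 0.5711 -0.1997  0.136 ]
[ 28.94814815 209.57777778 112.85925926]
rack 1339 [ 528.9 -191.1] [ 53. 171.] 77.7 [ 0.5246 -0.188   0.0749]
plates 230 [531.7 136.4] [45.1 30.6] 19.7 [0.5313 0.1363 0.0988]
base 2149 [530.7 139.6] [110.6 168.9] 19.4 [0.5223 0.1366 0.0241]
```

View pics/c0.png

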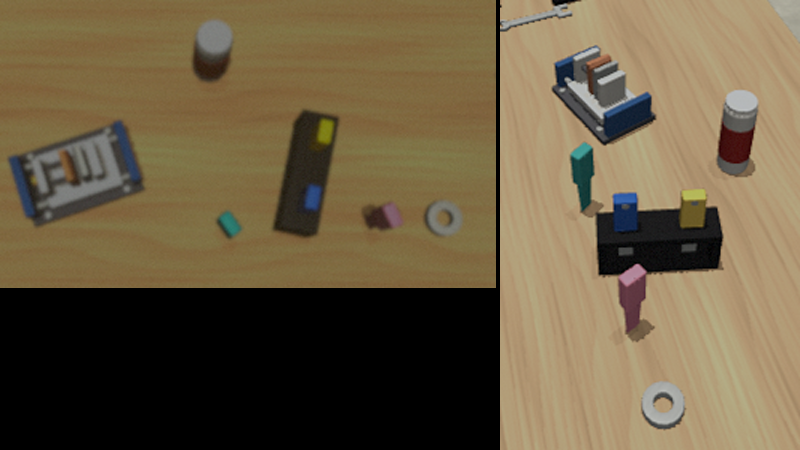

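The blue handle (top crop (313,197), side crop (625,212)) sits in the black rack and is the target. The yellow spare is in the other slot. The turquoise (229,224) and pink (391,216) pieces are free-standing look-alikes. The caliper is at (75,172), with the copper plate on the +y side.

```bash
cat >> h.py <<'E'
from scipy.spatial.transform import Rotation as Ro
def go(target,jaw_deg):
    """offset (cm, tool axes) and turn to bring the TCP to target, pointing down, jaws along jaw_deg"""
    s=robot.get_state(); R=Ro.from_quat(s["tcp_rot"]); 
    j=np.radians(jaw_deg); z=np.array([np.cos(j),np.sin(j),0]); 
    if z@R.as_matrix()[:,2]<0: z=-z
    y=np.array([0,0,-1.]); T=np.stack([np.cross(y,z),y,z],1)
    print("t",round(s["time"],2),"pos",s["position"].round(4),"F",s["contact_force"].round(2),"gap",round(s["finger_gap"],4),"q6",s["joints"].round(2))
    print("axes x,y,z:",R.as_matrix().T.round(3).tolist())
    print("offset cm",(R.inv().apply(np.array(target)-s["position"])*100).round(2),"rotvec",(R.inv()*Ro.from_matrix(T)).as_rotvec().round(4))
E
python3 -c "
from h import *
go([.4847,-.1812,.235],77.7)"
```

```text
t 1.95 pos [ 0.1186 -0.5114  0.1969] F [-0.63 -0.18 -0.08] gap 0.0853 q6 [-1.34  0.13 -0.04  1.41  0.    1.57]
axes x,y,z: [[-0.974, -0.226, -0.0], [0.0, -0.0, -1.0], [0.226, -0.974, 0.0]]
offset cm [-43.12  -3.81 -23.9 ] rotvec [-0.      0.4425 -0.    ]
```

>>> apply_moves:
  moves:
    - {"offset": [-4.3, -0.8, -2.4], "angular": [0, 0, 0], "grip": 100}
    - {"offset": [-4.3, -0.8, -2.4], "angular": [0, 0, 0], "grip": 100}
    - {"offset": [-4.3, -0.8, -2.4], "angular": [0, 0, 0], "grip": 100}
    - {"offset": [-4.3, -0.8, -2.4], "angular": [0, 0, 0], "grip": 100}
    - {"offset": [-4.3, -0.6, -2.4], "angular": [0, 0, 0], "grip": 100}
    - {"offset": [-4.3, 0, -2.4], "angular": [0, 0, 0], "grip": 100}
    - {"offset": [-4.3, 0, -2.4], "angular": [0, 0, 0], "grip": 100}
    - {"offset": [-4.3, 0, -2.4], "angular": [0, 0, 0], "grip": 100}
    - {"offset": [-4.3, 0, -2.4], "angular": [0, 0, 0], "grip": 100}
    - {"offset": [-4.4, 0, -2.3], "angular": [0, 0, 0], "grip": 100}
    - {"offset": [0, 0, 0], "angular": [0, 0.11, 0], "grip": 100}
    - {"offset": [0, 0, 0], "angular": [0, 0.11, 0], "grip": 100}
    - {"offset": [0, 0, 0], "angular": [0, 0.11, 0], "grip": 100}
    - {"offset": [0, 0, 0], "angular": [0, 0.11, 0], "grip": 100}
    - {"offset": [0, 0, 0], "angular": [0, 0, 0], "grip": 100}

```text
time: 3.82
position: [0.4845, -0.1812, 0.2349]
tcp_rot: [-0.074, -0.703, 0.703, 0.074]
contact_force: [0.0, -0.4, -0.1]
finger_gap: 0.0857
```

```bash
python3 - <<'E'
from h import *
go([.4847,-.1812,.2],77.7)
p=cams.camera("wrist"); cv2.imwrite("pics/w1.png",p["pixels"]); print(-p["R"].T@np.ravel(p["t"]))
v,u=np.mgrid[0:480,0:640]; u=u.ravel();v=v.ravel(); W=world(p,u,v); ok=p["range_z"][v,u]>0
hsv=cv2.cvtColor(p["pixels"],cv2.COLOR_BGR2HSV)[v,u]
m=ok&(np.hypot(W[:,0]-.4847,W[:,1]+.181)<.035)&(W[:,2]>.13)&(W[:,2]<.142)
print(m.sum()); print(cv2.minAreaRect(W[m][:,:2].astype(np.float32)*1000),hsv[m].mean(0),np.median(W[m],0))
E
```

```text
t 3.83 pos [ 0.4845 -0.1812  0.2349] F [ 0.03 -0.4  -0.14] gap 0.0857 q6 [-0.36  0.11  0.03  1.49 -0.    2.99]
axes x,y,z: [[-0.978, 0.209, 0.0], [-0.0, 0.0, -1.0], [-0.209, -0.978, 0.0]]
offset cm [-0.02  3.49 -0.01] rotvec [-0.      0.0037  0.0001]
[ 0.55709712 -0.19647309  0.41188262]
1098
((489.6186218261719, -182.1193084716797), (18.276161193847656, 32.25701904296875), 77.87448120117188) [112.25318761 152.98360656 102.69672131] [ 0.49105964 -0.18234617  0.13661675]
```

View pics/w1.png

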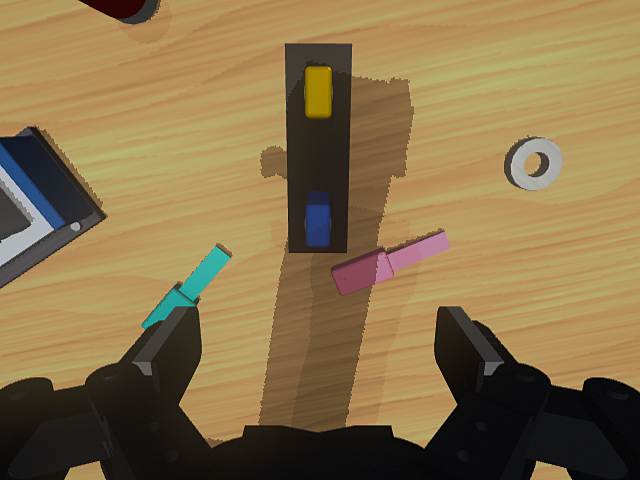

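The wrist view shows the blue handle at (318,220), centred between the fingers at columns ~200 and ~437. Yellow is at (318,92), out of the way, and the look-alikes are clear of the descent. I'll go down and grip.

>>> apply_moves:
  moves:
    - {"offset": [-0.2, 3, 0], "grip": 100}
    - {"offset": [0, 3, 0], "grip": 100}
    - {"offset": [0, 3, 0], "grip": 100}
    - {"offset": [0, 2, 0], "grip": 100}
    - {"offset": [0, 1.5, 0], "grip": 100}
    - {"offset": [0, 1.5, 0], "grip": 100}
    - {"offset": [0, 0, 0], "grip": 100}

```text
$.moves[0]: bad value
```

>>> apply_moves:
  moves:
    - {"grip": 40}
    - {"grip": 20}
    - {"grip": 10}
    - {"grip": 10}
    - {"grip": 0}
    - {"grip": 0}
    - {"grip": 0}
    - {"grip": 0}

```text
$.moves[0]: bad value
```

>>> apply_moves:
  moves:
    - {"offset": [-0.2, 3, 0], "angular": [0, 0, 0], "grip": 100}
    - {"offset": [0, 3, 0], "angular": [0, 0, 0], "grip": 100}
    - {"offset": [0, 3, 0], "angular": [0, 0, 0], "grip": 100}
    - {"offset": [0, 2, 0], "angular": [0, 0, 0], "grip": 100}
    - {"offset": [0, 1.5, 0], "angular": [0, 0, 0], "grip": 100}
    - {"offset": [0, 1.5, 0], "angular": [0, 0, 0], "grip": 100}
    - {"offset": [0, 0, 0], "angular": [0, 0, 0], "grip": 100}

```text
time: 4.75
position: [0.4858, -0.1815, 0.094]
tcp_rot: [0.074, 0.703, -0.703, -0.075]
contact_force: [-0.3, 0.0, -0.4]
finger_gap: 0.0853
```

>>> apply_moves:
  moves:
    - {"offset": [0, 0, 0], "angular": [0, 0, 0], "grip": 40}
    - {"offset": [0, 0, 0], "angular": [0, 0, 0], "grip": 30}
    - {"offset": [0, 0, 0], "angular": [0, 0, 0], "grip": 10}
    - {"offset": [0, 0, 0], "angular": [0, 0, 0], "grip": 0}
    - {"offset": [0, 0, 0], "angular": [0, 0, 0], "grip": 0}
    - {"offset": [0, 0, 0], "angular": [0, 0, 0], "grip": 0}
    - {"offset": [0, 0, 0], "angular": [0, 0, 0], "grip": 0}

```text
time: 5.62
position: [0.4869, -0.1818, 0.0955]
tcp_rot: [-0.075, -0.703, 0.703, 0.074]
contact_force: [0.3, 0.3, 5.8]
finger_gap: 0.0162
```

>>> apply_moves:
  moves:
    - {"offset": [0, -0.5, 0], "angular": [0, 0, 0], "grip": 0}
    - {"offset": [0, -1, 0], "angular": [0, 0, 0], "grip": 0}
    - {"offset": [0, -1.5, 0], "angular": [0, 0, 0], "grip": 0}
    - {"offset": [0, -2, 0], "angular": [0, 0, 0], "grip": 0}
    - {"offset": [0, -2, 0], "angular": [0, 0, 0], "grip": 0}
    - {"offset": [0, -2, 0], "angular": [0, 0, 0], "grip": 0}
    - {"offset": [0, -2, 0], "angular": [0, 0, 0], "grip": 0}
    - {"offset": [0, -2, 0], "angular": [0, 0, 0], "grip": 0}
    - {"offset": [0, -1.5, 0], "angular": [0, 0, 0], "grip": 0}
    - {"offset": [0, 0, 0], "angular": [0, 0, 0], "grip": 0}

```text
time: 6.88
position: [0.487, -0.1819, 0.2413]
tcp_rot: [-0.076, -0.703, 0.703, 0.074]
contact_force: [-0.2, 0.1, -1.7]
finger_gap: 0.0159
```

```bash
python3 - <<'E'
from h import *
go([.5317,.1364,.235],109.5)
p=cams.camera("side"); 
s=robot.get_state()
for r in finder.regions_of(p,"gauge")[:4]:
    v,u=np.nonzero(r["pixels"]&(p["range_z"]>0)); W=world(p,u,v)
    print(round(r["conf"],2),np.round(r["extent"]),np.median(W,0).round(3),W.min(0).round(3),W.max(0).round(3))
u,v=proj(p,s["position"]).astype(int); print(u,v)
im=p["pixels"][max(0,v-110):v+140,max(0,u-130):u+130]
cv2.imwrite("pics/s2.png",cv2.resize(im,None,fx=2.3,fy=2.3,interpolation=2))
E
```

```text
t 6.88 pos [ 0.487  -0.1819  0.2413] F [-0.21  0.09 -1.7 ] gap 0.0159 q6 [-0.36  0.12  0.05  1.5  -0.    3.  ]
axes x,y,z: [[-0.978, 0.211, -0.002], [0.002, -0.001, -1.0], [-0.211, -0.978, 0.0]]
offset cm [  2.34   0.61 -32.06] rotvec [-0.001  -0.5525 -0.0022]
0.91 [313. 262.  20.  52.] [ 0.484 -0.188  0.234] [ 0.468 -0.198 -0.001] [0.536 0.007 0.283]
0.89 [279. 363.  40.  58.] [ 0.399 -0.237  0.015] [ 0.373 -0.307  0.001] [ 0.42  -0.18   0.022]
0.68 [265. 276.  42.  29.] [ 0.404 -0.014  0.014] [ 0.361 -0.074 -0.002] [0.453 0.057 0.022]
313 253
```

View pics/s2.png

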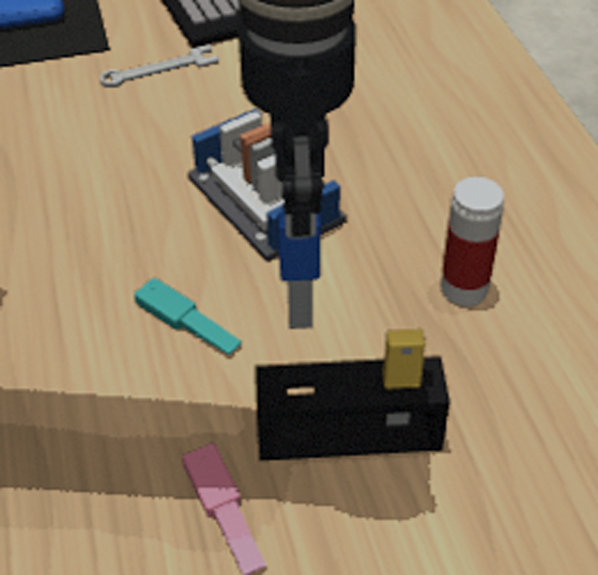

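>>> apply_moves:
  moves:
    - {"offset": [0, 0, 0], "angular": [0, -0.11, 0], "grip": 0}
    - {"offset": [0, 0, 0], "angular": [0, -0.11, 0], "grip": 0}
    - {"offset": [0, 0, 0], "angular": [0, -0.11, 0], "grip": 0}
    - {"offset": [0, 0, 0], "angular": [0, -0.11, 0], "grip": 0}
    - {"offset": [0, 0, 0], "angular": [0, -0.1125, 0], "grip": 0}
    - {"offset": [-1.5, 0, -2.85], "angular": [0, 0, 0], "grip": 0}
    - {"offset": [-1.5, 0, -2.85], "angular": [0, 0, 0], "grip": 0}
    - {"offset": [-1.5, 0, -2.85], "angular": [0, 0, 0], "grip": 0}
    - {"offset": [-1.5, 0, -2.85], "angular": [0, 0, 0], "grip": 0}
    - {"offset": [-1.5, 0, -2.85], "angular": [0, 0, 0], "grip": 0}
    - {"offset": [-1.5, 0, -2.85], "angular": [0, 0, 0], "grip": 0}
    - {"offset": [-1.5, 0, -2.85], "angular": [0, 0, 0], "grip": 0}
    - {"offset": [-1.5, 0, -2.85], "angular": [0, 0, 0], "grip": 0}
    - {"offset": [-1.5, 0, -2.85], "angular": [0, 0, 0], "grip": 0}
    - {"offset": [-1.35, 0, -2.85], "angular": [0, 0, 0], "grip": 0}
    - {"offset": [0, 0, 0], "angular": [0, 0, 0], "grip": 0}
    - {"offset": [0, 0, 0], "angular": [0, 0, 0], "grip": 0}

```text
time: 9.1
position: [0.5309, 0.1362, 0.2391]
tcp_rot: [0.12, -0.697, 0.697, -0.119]
contact_force: [0.7, 0.3, -1.2]
finger_gap: 0.0157
```

```bash
cat > look.py <<'E'
from h import *
import sys
go([.5317,.1364,.235],109.5)
th=np.radians(19.5); ex=np.array([np.cos(th),np.sin(th)]); ey=np.array([-ex[1],ex[0]])
for n in ("wrist","side","top"):
    p=cams.camera(n); cv2.imwrite(f"pics/{n}{sys.argv[1]}.png",p["pixels"])
    v,u=np.mgrid[0:480,0:640]; u=u.ravel();v=v.ravel(); W=world(p,u,v); ok=p["range_z"][v,u]>0
    d=W[:,:2]-[.5317,.1364]; a=d@ex; b=d@ey
    m=ok&(abs(a)<.03)&(abs(b)<.05)&(W[:,2]>.096)&(W[:,2]<.105)
    print(n,"tops",m.sum(),"a",np.percentile(a[m],[1,99]).round(4) if m.any() else 0,"b hist",np.histogram(b[m],np.arange(-.03,.031,.002))[0])
    if m.sum()>30: print(cv2.minAreaRect(W[m][:,:2].astype(np.float32)*1000))
    for z0,z1 in((.15,.17),(.17,.19),(.20,.215)):
        m=ok&(abs(a)<.04)&(abs(b)<.03)&(W[:,2]>z0)&(W[:,2]<z1)
        if m.sum()>5: print("  blade",z0,m.sum(),"a",np.percentile(a[m],[2,98]).round(4),"b",np.percentile(b[m],[2,98]).round(4))
E
python3 look.py 3
```

```text
t 9.1 pos [0.5309 0.1362 0.2391] F [ 0.68  0.34 -1.16] gap 0.0157 q6 [ 0.25  0.18  0.11  1.51 -0.    3.05]
axes x,y,z: [[-0.943, -0.334, 0.002], [-0.001, -0.001, -1.0], [0.334, -0.943, 0.0]]
offset cm [-0.08  0.41  0.01] rotvec [-0.0002  0.0002  0.0015]
wrist tops 1388 a [-0.0169  0.0267] b hist [  0   0   0   0   0   0  72 141 128 133 137  84   3   0   0   0  84 105
 148 119 141  93   0   0   0   0   0   0   0   0]
((536.812255859375, 136.23016357421875), (44.211395263671875, 30.657392501831055), 19.516948699951172)
  blade 0.15 38 a [0.0113 0.0118] b [-0.0036  0.0008]
  blade 0.17 100 a [0.007  0.0119] b [-0.0047  0.0019]
  blade 0.2 7 a [0.0116 0.012 ] b [-0.0055  0.0027]
side tops 123 a [-0.0222  0.0219] b hist [ 0  0  0  0  0  0  6 14 12  7  9  6  2  0  0  0  4 10 16 11  9  9  6  2
  0  0  0  0  0  0]
((531.3637084960938, 136.65560913085938), (44.290489196777344, 35.34209442138672), 19.267297744750977)
  blade 0.15 42 a [-0.0128  0.008 ] b [-0.0033  0.0025]
  blade 0.17 53 a [-0.0127  0.0067] b [-0.0048  0.0039]
  blade 0.2 49 a [-0.0123  0.0064] b [-0.0065  0.0063]
top tops 161 a [-0.0217  0.0216] b hist [ 0  0  0  0  0  0  0 15 19 18 17 18 11  2  0  0  1  8 10 10 11 12  9  0
  0  0  0  0  0  0]
((531.8275756835938, 136.47308349609375), (44.40641784667969, 30.715829849243164), 19.622068405151367)
  blade 0.17 8 a [-0.013  -0.0115] b [-0.0031  0.0028]
```

View pics/wrist3.png

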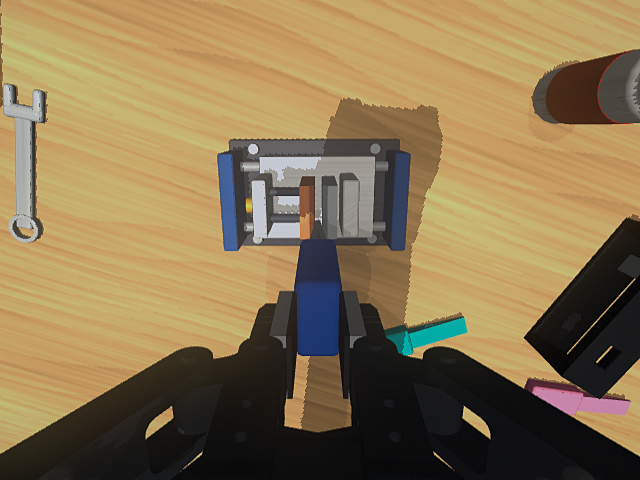

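The wrist view shows the copper plate at columns 299–314, the fixed plate at 322–338 and the gap at about (318,205). The blade hangs in line with the gap, about 3 mm short along the width. I'll shift it and go down into the mouth.

>>> apply_moves:
  moves:
    - {"offset": [-0.3, 0, 0.05], "angular": [0, 0, 0], "grip": 0}
    - {"offset": [0, 1.5, 0], "angular": [0, 0, 0], "grip": 0}
    - {"offset": [0, 1.5, 0], "angular": [0, 0, 0], "grip": 0}
    - {"offset": [0, 1.5, 0], "angular": [0, 0, 0], "grip": 0}
    - {"offset": [0, 0.5, 0], "angular": [0, 0, 0], "grip": 0}
    - {"offset": [0, 0.4, 0], "angular": [0, 0, 0], "grip": 0}
    - {"offset": [0, 0.4, 0], "angular": [0, 0, 0], "grip": 0}
    - {"offset": [0, 0.4, 0], "angular": [0, 0, 0], "grip": 0}
    - {"offset": [0, 0.4, 0], "angular": [0, 0, 0], "grip": 0}
    - {"offset": [0, 0, 0], "angular": [0, 0, 0], "grip": 0}
    - {"offset": [0, 0, 0], "angular": [0, 0, 0], "grip": 0}

```text
time: 10.62
position: [0.5343, 0.1371, 0.174]
tcp_rot: [-0.12, 0.697, -0.697, 0.12]
contact_force: [0.4, 0.2, -1.1]
finger_gap: 0.0165
```

```bash
python3 look.py 4; python3 - <<'E'
from h import *
a=cv2.imread("pics/side4.png")[160:280,240:360];b=cv2.imread("pics/wrist4.png")[110:290,180:440]
cv2.imwrite("pics/c4.png",np.hstack([cv2.resize(a,(360,360),interpolation=2),cv2.resize(b,(430,360),interpolation=2)]))
E
```

```text
t 10.62 pos [0.5343 0.1371 0.174 ] F [ 0.44  0.22 -1.13] gap 0.0165 q6 [ 0.25  0.18 -0.03  1.36  0.    3.05]
axes x,y,z: [[-0.943, -0.334, -0.0], [0.0, 0.0, -1.0], [0.334, -0.943, 0.0]]
offset cm [ 0.27 -6.1  -0.03] rotvec [-0.     -0.0001 -0.0001]
wrist tops 1385 a [-0.0149  0.0267] b hist [  0   0   0   0   0   0 116 159 122 104 107  81   2  13   9   2  60 100
 102 109 154 145   0   0   0   0   0   0   0   0]
((536.8824462890625, 136.32269287109375), (44.07257080078125, 30.709259033203125), 19.408710479736328)
  blade 0.15 267 a [0.0186 0.0215] b [-0.0101  0.0068]
  blade 0.17 524 a [0.0189 0.0216] b [-0.0102  0.0067]
  blade 0.2 1789 a [-0.0093  0.0215] b [-0.0128  0.0089]
side tops 108 a [-0.0222  0.0214] b hist [ 0  0  0  0  0  0  6 12 12  9  6 11  1  3  9  6  3  6  4  5  7  6  2  0
  0  0  0  0  0  0]
((531.4256591796875, 135.690673828125), (44.08725357055664, 32.791015625), 20.323970794677734)
  blade 0.15 75 a [-0.0149  0.0135] b [-0.0111  0.0062]
  blade 0.17 96 a [-0.0158  0.0151] b [-0.0105  0.003 ]
  blade 0.2 67 a [-0.0154  0.0132] b [-0.015   0.0107]
top tops 141 a [-0.0219  0.0198] b hist [ 0  0  0  0  0  0  0 14 18 19 16 16 10  2  0  1  1  5  8  8  9  9  5  0
  0  0  0  0  0  0]
((531.4649047851562, 136.44920349121094), (44.04631805419922, 30.995546340942383), 20.137237548828125)
  blade 0.15 14 a [-0.0153 -0.0042] b [-0.0088  0.0058]
  blade 0.17 20 a [-0.0151 -0.0021] b [-0.009   0.0073]
  blade 0.2 30 a [-0.0153 -0.0062] b [-0.0119  0.0041]
```

View pics/c4.png

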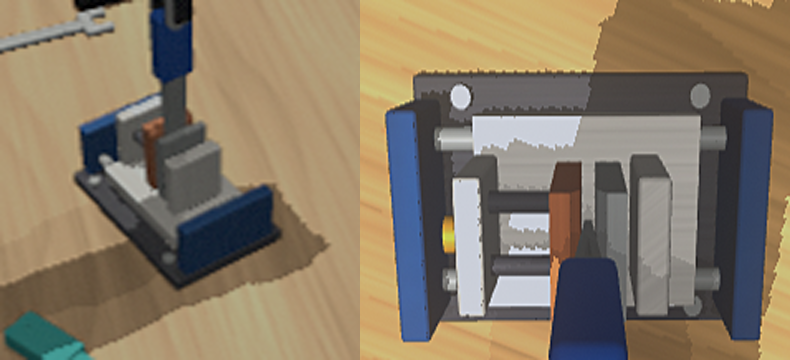

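The blade tip is in the gap, with the copper plate on its left and the fixed plate on its right. I'll go deeper in small steps and watch the vertical force (baseline −1.1 N).

>>> apply_moves:
  moves:
    - {"offset": [0, 0.2, 0], "angular": [0, 0, 0], "grip": 0}
    - {"offset": [0, 0.2, 0], "angular": [0, 0, 0], "grip": 0}
    - {"offset": [0, 0.2, 0], "angular": [0, 0, 0], "grip": 0}
    - {"offset": [0, 0.2, 0], "angular": [0, 0, 0], "grip": 0}
    - {"offset": [0, 0, 0], "angular": [0, 0, 0], "grip": 0}

```text
time: 11.4
position: [0.5341, 0.137, 0.1656]
tcp_rot: [0.12, -0.697, 0.697, -0.12]
contact_force: [-0.6, 0.7, -0.6]
finger_gap: 0.0161
```

>>> apply_moves:
  moves:
    - {"offset": [0, 0.2, 0], "angular": [0, 0, 0], "grip": 0}
    - {"offset": [0, 0.2, 0], "angular": [0, 0, 0], "grip": 0}
    - {"offset": [0, 0.2, 0], "angular": [0, 0, 0], "grip": 0}
    - {"offset": [0, 0, 0], "angular": [0, 0, 0], "grip": 0}

```text
time: 11.9
position: [0.5342, 0.137, 0.1597]
tcp_rot: [-0.12, 0.697, -0.697, 0.12]
contact_force: [-0.1, -0.7, -1.6]
finger_gap: 0.0158
```

>>> apply_moves:
  moves:
    - {"offset": [0, 0.2, 0], "angular": [0, 0, 0], "grip": 0}
    - {"offset": [0, 0.2, 0], "angular": [0, 0, 0], "grip": 0}
    - {"offset": [0, 0, 0], "angular": [0, 0, 0], "grip": 0}

```text
time: 12.28
position: [0.5342, 0.137, 0.1557]
tcp_rot: [0.12, -0.697, 0.697, -0.12]
contact_force: [0.4, 0.5, -1.0]
finger_gap: 0.0156
```

>>> apply_moves:
  moves:
    - {"offset": [0, 0.2, 0], "angular": [0, 0, 0], "grip": 0}
    - {"offset": [0, 0.2, 0], "angular": [0, 0, 0], "grip": 0}
    - {"offset": [0, 0, 0], "angular": [0, 0, 0], "grip": 0}

```text
time: 12.65
position: [0.5342, 0.137, 0.1517]
tcp_rot: [0.12, -0.697, 0.697, -0.12]
contact_force: [0.8, 0.6, -1.7]
finger_gap: 0.0157
```

Depth is about 34 mm with no drag yet.

>>> apply_moves:
  moves:
    - {"offset": [0, 0.2, 0], "angular": [0, 0, 0], "grip": 0}
    - {"offset": [0, 0.2, 0], "angular": [0, 0, 0], "grip": 0}
    - {"offset": [0, 0, 0], "angular": [0, 0, 0], "grip": 0}

```text
time: 13.02
position: [0.5343, 0.1371, 0.1479]
tcp_rot: [-0.12, 0.697, -0.697, 0.12]
contact_force: [0.9, -0.4, -0.5]
finger_gap: 0.0155
```

>>> apply_moves:
  moves:
    - {"offset": [0, 0.2, 0], "angular": [0, 0, 0], "grip": 0}
    - {"offset": [0, 0.2, 0], "angular": [0, 0, 0], "grip": 0}
    - {"offset": [0, 0, 0], "angular": [0, 0, 0], "grip": 0}

```text
time: 13.4
position: [0.5344, 0.1372, 0.1441]
tcp_rot: [-0.12, 0.697, -0.697, 0.12]
contact_force: [-0.2, 0.5, 3.0]
finger_gap: 0.0157
```

>>> apply_moves:
  moves:
    - {"offset": [0, 0.15, 0], "angular": [0, 0, 0], "grip": 0}
    - {"offset": [0, 0.15, 0], "angular": [0, 0, 0], "grip": 0}
    - {"offset": [0, 0, 0], "angular": [0, 0, 0], "grip": 0}

```text
time: 13.78
position: [0.5345, 0.1373, 0.1413]
tcp_rot: [-0.119, 0.697, -0.697, 0.12]
contact_force: [-0.5, 1.2, 3.7]
finger_gap: 0.0157
```

>>> apply_moves:
  moves:
    - {"offset": [0, 0.15, 0], "angular": [0, 0, 0], "grip": 0}
    - {"offset": [0, 0.15, 0], "angular": [0, 0, 0], "grip": 0}
    - {"offset": [0, 0, 0], "angular": [0, 0, 0], "grip": 0}

```text
time: 14.15
position: [0.5347, 0.1374, 0.1387]
tcp_rot: [-0.119, 0.697, -0.697, 0.12]
contact_force: [-0.2, 1.0, 6.1]
finger_gap: 0.0159
```

```bash
python3 look.py 5 | head -8; python3 - <<'E'
from h import *
F=[]
for i in range(6): cams.camera("top"); F.append(robot.get_state()["contact_force"][2])
print(np.round(F,1),np.mean(F))
E
```

```text
t 14.15 pos [0.5347 0.1374 0.1387] F [-0.23  0.99  6.1 ] gap 0.0159 q6 [ 0.25  0.18 -0.1   1.29  0.    3.05]
axes x,y,z: [[-0.943, -0.334, -0.002], [0.001, 0.001, -1.0], [0.334, -0.943, -0.0]]
offset cm [ 0.3  -9.63 -0.01] rotvec [ 0.0003  0.     -0.0017]
wrist tops 1580 a [-0.0146  0.0267] b hist [  0   0   0   0   0   0 151 226 155  98  85  45   8   5   4   6   6  55
  88 105 188 257  98   0   0   0   0   0   0   0]
((537.1980590820312, 137.12838745117188), (43.093910217285156, 32.1842155456543), 19.81879234313965)
  blade 0.15 668 a [0.0194 0.022 ] b [-0.0099  0.007 ]
  blade 0.17 4661 a [-0.008   0.0217] b [-0.0201  0.0171]
[6.  6.5 7.  6.9 6.6 7.2] 6.70637222222177
```

```bash
python3 - <<'E'
from h import *
a=cv2.imread("pics/side5.png")[140:340,220:420];b=cv2.imread("pics/wrist5.png")[110:290,180:440]
cv2.imwrite("pics/c5.png",np.hstack([cv2.resize(a,(360,360),interpolation=2),cv2.resize(b,(430,360),interpolation=2)]))
E
```

```text
(no output)
```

View pics/c5.png

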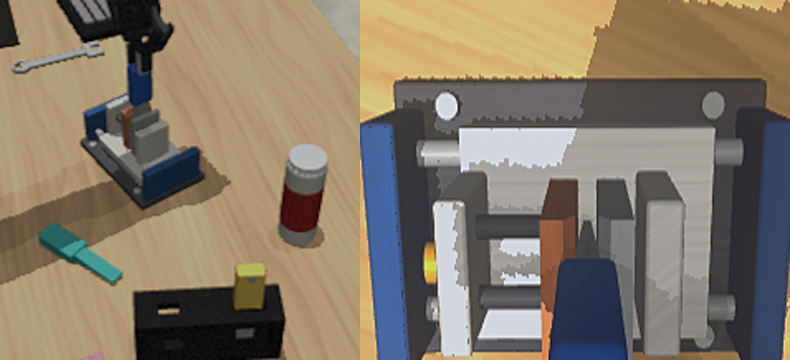

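The final view shows the blade snug between the copper plate (crop column 560) and the fixed plate (617), upright in the gripper. The yellow gauge and the spray can haven't moved.

```bash
python3 -c "
from h import *
s=robot.get_state(); print(s['time'],s['contact_force'],s['position'],abs(s['dq']).max()); print(ticket.sign_off())"
```

```text
14.6 [1.39505364e-03 7.76719079e-01 7.22541388e+00] [0.53470167 0.13734855 0.13867888] 0.0014529836308808369
the job is handed in; nothing more can be done
None
```

I lifted the blue gauge out of the rack and slid its blade down between the caliper plates. I stopped when the push reached about 8 N and handed the job in at 14.6 s, still holding the gauge upright; no verdict came back.

**Last checks:**
- **Push:** the averaged vertical reading was 6.7 N against a −1.1 N baseline, so about 7.8 N. The final single reading was 7.2 N.
- **Depth:** the tip is about 47 mm below the plates' tops, judging from the tool height and the grasp offset.
- **Plate load:** the plates had spread by about 1.5 mm, which suggests roughly 6 N on each. This is an estimate from the camera; I could not measure it directly.
- **Stillness:** the arm was not moving, and the gauge was upright and centred to within a few millimetres.
- **Bystanders:** the yellow gauge, spray can and spanner looked undisturbed. The bearing was out of the last view, but the arm stayed well clear of it after the start.

**Disagreements:**
- **Camera offset:** the wrist camera was off by about 5 mm in world x compared with the other two. I used its readings mainly to compare the blade with the plates.
- **Fallen look-alikes:** the pink and turquoise gauges stood in the first pictures but were lying down in the wrist view at 3.8 s. That was before I descended, with the fingers about 10 cm above them, so I think they tipped over by themselves.

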